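# Hang the red plate on the pin for the centre-of-gravity experiment

### The job

Set up the centre-of-gravity experiment: take the red shape out of the wooden rack and hang it by the eye in its tab on the horizontal pin of the laboratory stand, between the brass knob at the pin's end and the dark clamp, so that it hangs freely and still. Leave the blue and yellow shapes standing in the rack, and do not disturb the toy car or the beaker.

Things in the scene. Friction and masses are not known exactly. Their poses are not given: they have to be found in the camera images.
- red_eye (a point): Centre of the round eye, 26 mm across, in the tab on top of the red shape (the thing to hang). The tab is 46 mm wide (y), 50 mm tall, 8 mm thick (x); the eye's centre lies 25 mm below its top edge, 115 mm above the shape's foot. Axes: x is the flat shape's normal and the eye's axis, y along its width, z up to the tab. The tab's two upright side edges are free to be gripped from above.
- red_center (a point): Centre of the red shape, half-way up, 45 mm below the eye; axes as red_eye. A plastic shape 8 mm thick and 140 mm tall, 80 to 150 g, standing on edge in a rack slot. Below the tab it is 100 mm wide for 45 mm, then 64 mm wide for 45 mm down to the foot. Hung by its eye it hangs upright by itself.
- pin_mid (a point): Middle of the free part of the stand's horizontal steel pin, on its axis, 180 mm above the table. Pin 8 mm in diameter, along this point's x, with -x to the free end. Free from x = -35 to +35 mm. At -45 to -35 mm is a brass knob, 14 mm in diameter, over which the eye passes; at +35 mm begins the dark clamp, 32 mm in diameter, which it cannot pass.
- stand: Laboratory stand, fixed to the table; origin on the table straight below pin_mid, same axes. Grey base 12 mm thick, x -65 to +105 mm, y -50 to +50 mm. Upright steel rod 14 mm in diameter at x = +60 mm, ending 20 mm above the pin's axis; the clamp on it runs from x = +35 to +75 mm, with a small black screw at its +y side.
- rack: Wooden rack fixed to the table, 170 mm along its x, 120 mm along its y, 45 mm high; origin at the centre of its underside, z up. Three slots run along its y at x = -55, 0 and +55 mm, 10.6 mm wide and open at both ends, with their floor 15 mm above the table (30 mm deep). Each holds one shape, in any order.
- blue_center (a point): Centre of the blue shape, half-way up, axes as for the red one: 8 mm thick, 140 mm tall, 110 g, standing on edge in a slot of the rack, with the same tab and eye on top; 74 mm wide below the tab. Leave it in the rack.
- yellow_center (a point): Centre of the yellow shape, half-way up, axes as for the red one: 8 mm thick, 140 mm tall, 110 g, standing on edge in a slot of the rack, with the same tab and eye on top; 60 mm wide below the tab, then 100 mm wide at the foot. Leave it in the rack.
- car_center (a point): Centre of a green toy car, 78 mm long (x), 40 mm wide, 37 mm high, standing on the table (it does not roll). Not to be disturbed.
- beaker_center (a point): Centre of an open glass beaker, 68 mm in diameter, 85 mm high, standing on the table. Not to be disturbed.
There are look-alikes about, which are no part of the job. Of the things that look like the part that bears red_eye, the largest one is meant.

How it is judged (in metres and radians):
On the way:
1. the red shape has been lifted clear of the rack (height (world z) of red_center above 0.118 m and contact force between red_lamina and rack below 0.05 N), for 0.1 s.
At the end, for the whole second after the job is handed in: Red shape still and upright (0.2 rad) on the pin: eye centre within 34 mm of the pin's middle along it, 10 mm sideways, 13 mm below to 2 mm above its axis; bears on the stand (over 0.3 N); under 0.03 m/s, 0.4 rad/s; other shapes, car and beaker within 20 mm of their starts (x of red_eye in the frame of pin_mid between -0.034 and 0.034 m and y of red_eye in the frame of pin_mid between -0.01 and 0.01 m and z of red_eye in the frame of pin_mid between -0.013 and 0.002 m and angle between red_eye's own z axis and vertical below 0.2 rad and contact force between red_lamina and stand above 0.3 N and linear speed of red_lamina below 0.03 m/s and angular speed of red_lamina below 0.4 rad/s and distance of each of blue_center, yellow_center, car_center, beaker_center from where it was at the start of the episode below 0.02 m); the robot touches nothing.
It fails at once if the blue or yellow shape is moved by more than 30 mm (distance of any of blue_center, yellow_center from where it was at the start of the episode above 0.03 m).
It fails at once if the toy car or the beaker is moved by more than 30 mm (distance of any of car_center, beaker_center from where it was at the start of the episode above 0.03 m).
It also fails if it takes over 51 s, if anything falls off the work surface, if the arm or the gripper's body presses on something with over 40 N, if the wrist force passes 120 N, or if a joint passes its speed limit or range.

### The arm

A 6-joint arm with a two-finger parallel gripper is mounted at the origin on the work surface. World frame = base frame: x ahead of the robot, y to its left, z up, the work surface at z = 0. Lengths are in m, angles in degrees, forces in N, time in s.
With the tool pointing down it reaches from about 0.375 to 0.9 m from the base axis. Payload 3.1 kg.
Tool frame: the origin (TCP) lies at the very end of the fingers, on their centre line; the grasp point (between the pads) lies 19 mm behind it; z points along the fingers, y is the line along which they close (so a half turn about z gives the same grasp; the last joint's range is limited). The gripper opens to 87 mm and grips with 3 to 60 N. Pads are 19 mm wide; open, the fingers measure 117 mm over their backs; the gripper's body (75 mm by 190 mm) begins 51 mm behind the grasp point.
Start: joints at [-86.717, 30.224, 82.088, -0, 67.689, -10.227], TCP at [0.146, -0.608, 0.223] pointing down, gripper open.
Joint ranges: [-176.69, 176.69], [-43.24, 126.21], [12.49, 139.97], [-82, 262], [0, 151.66], [-163.58, 163.58]. Speed limits (degrees/s): [159.86, 159.86, 180, 180, 180, 180].

### API

Orientations are given as a 3x3 rotation matrix whose columns are the frame's x, y, z axes.
In Python, from rig import bot, imaging gives the robot as it stands.
- The arm moves only by the tool drive_tool, never from a script. Its argument "deltas" is text: rows parted by semicolons, each of 5 numbers parted by spaces: the finger opening in mm, from 0 to 87, then the shift along the world's x, y, z in mm, then the turn about the world's z in rad. In form: jaw dx dy dz twist; .... A call has 1 to 12 rows; each row is the pose to reach, as a shift and turn from the pose commanded when the call began; what a row does not reach only later rows make up. A row lasts 1/10 s, in which the tool goes at most 50 mm and 8.59 degrees, less where a joint would pass 70% of its speed; a pose out of reach is approached as far as the arm can. A call with a gripper value outside its range is refused whole. The fingers move at their own pace and stop on an object; the grip force is fixed at half the most. Time passes only in rows, so rows that repeat a pose let the fingers close. It gives the time, the measured TCP pose, the force, the opening and the grip force at its end, in the units of the state.
- bot.read_state(): the state, without advancing time (a new reading comes with each control period).
- imaging.capture(name): name is "scene" or "side" or "wrist"; returns the picture (420x560x3 uint8, red, green, blue); there is no depth.
- imaging.camera_model(name): a dict with "fx", "fy", "cx", "cy" (pixels), "dist" ([k1, k2, p1, p2, k3] as OpenCV has them; the pictures are not rectified), "T" (4x4, takes a point from camera to world coordinates). Camera axes: x right, y down, z forward; pixel columns grow to the right and rows downward; lengths in m; the calibration is good to about 2 mm. A picture is of the moment at which its call begins: read the wrist's pose just before it. camera_model takes no time and is no camera call; for the wrist camera it gives the pose at the moment of the call.
- bot.hand_in(): hands the job in; it is judged then, once.
The state is a dict: "time_s": time; "joint_positions": joint angles; "qvel": joint speeds; "tau": joint torques, N m; "position": TCP position; "tcp_rot": TCP orientation; "force": force on the tool from outside, world axes, zero at the start; "moment": the same for the moment, N m; "opening": opening from 0.0 (shut) to 1.0 (fully open); "grasp_force": force on a finger pad.
Only numpy, scipy, OpenCV 4.12 (cv2) and the standard library are available. Lean on these libraries where they do the work, as an engineer would, in place of code of your own. Each camera call takes 0.05 s, during which the arm holds its last target. There are 200 camera calls.

## Working session

There is one attempt and no reset: what is moved stays moved. The work goes in short steps, Python scripts to look and compute and a tool call to move; the robot and the scene stay as the last step left them, time stands still between calls to the robot, and variables do not carry over. Pictures are saved under pics/ and viewed, at most 10 in all, crops included, and the job is handed in when it is done.

Besides the shell and the picture viewer there is one more tool, called after ">>>" by a JSON object that holds its "name" and its "arguments", one argument or row to a line. drive_tool: Moves the arm, as the interface text tells. Its arguments: {"type":"object","properties":{"deltas":{"type":"string"}},"required":["deltas"]}

```bash
mkdir -p pics; python3 - <<'E'
from rig import bot, imaging
import cv2,numpy as np
a=[imaging.capture(n) for n in("scene","side")]
for n,i in zip(("scene","side"),a):
    cv2.imwrite(f"pics/{n}0.png",cv2.resize(i[:,:,::-1],(800,600),interpolation=cv2.INTER_CUBIC)); np.save(f"{n}0.npy",i)
    m=imaging.camera_model(n); print(n,m["fx"],m["dist"],np.round(m["T"],3).tolist())
s=bot.read_state();print(s["time_s"],s["position"],np.round(s["tcp_rot"],3).tolist(),s["opening"])
E
```

```text
scene 386.69899025142826 [-0.07255304  0.          0.          0.          0.        ] [[0.035, 0.708, -0.706, 1.175], [0.999, -0.016, 0.034, -0.068], [0.013, -0.706, -0.708, 0.659], [0.0, 0.0, 0.0, 1.0]]
side 452.4381570977312 [-0.03238858  0.          0.          0.          0.        ] [[0.989, -0.114, 0.096, 0.565], [-0.149, -0.761, 0.632, -0.609], [0.001, -0.639, -0.769, 0.833], [0.0, 0.0, 0.0, 1.0]]
0.1 [ 0.14598489 -0.60703619  0.22168881] [[0.972, 0.234, -0.0], [0.234, -0.972, 0.002], [0.0, -0.002, -1.0]] 0.9994362945001031
```

View pics/scene0.png

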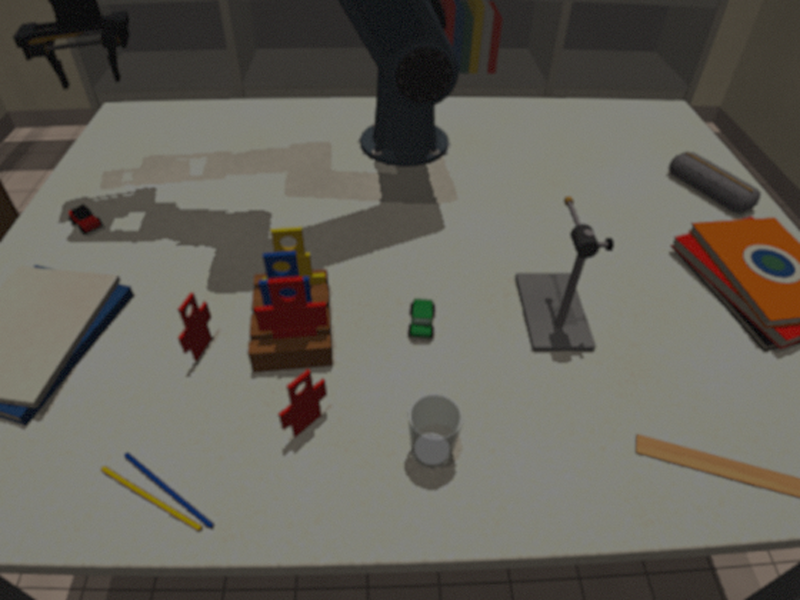

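View pics/side0.png

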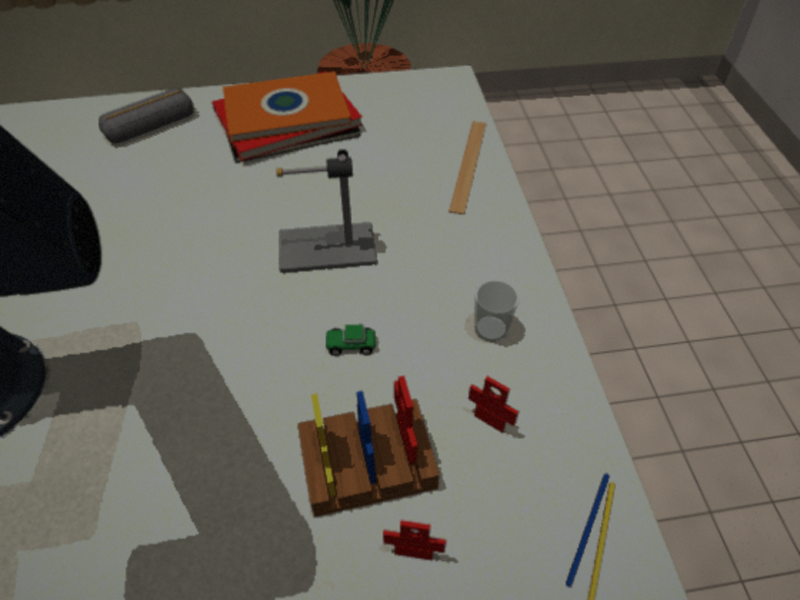

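The red candidates are: the shape in the rack at scene (290,305), and two small free-standing ones at (195,327) and (303,402). There are also a red car (85,218) and books. By size and by standing in the rack, I choose the rack one, and check it in a close crop.

```bash
python3 - <<'E'
import cv2,numpy as np
a=np.load("scene0.npy");b=np.load("side0.npy")
def t(i,x,y,w,h,k):
    c=cv2.resize(i[y:y+h,x:x+w,::-1],None,fx=k,fy=k,interpolation=cv2.INTER_CUBIC)
    c=np.clip(c.astype(float)*1.6,0,255).astype(np.uint8)
    for u in range(0,w,10): cv2.line(c,(u*k,0),(u*k,6 if u%50 else 14),(255,0,255),1)
    for v in range(0,h,10): cv2.line(c,(0,v*k),(6 if v%50 else 14,v*k),(255,0,255),1)
    return c
cv2.imwrite("pics/rack.png",np.hstack([t(a,160,150,100,120,4),t(b,205,255,100,120,4)]))
cv2.imwrite("pics/stand.png",np.hstack([t(a,350,130,80,120,5),t(b,190,100,80,120,5)]))
E
```

```text
(no output)
```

View pics/rack.png

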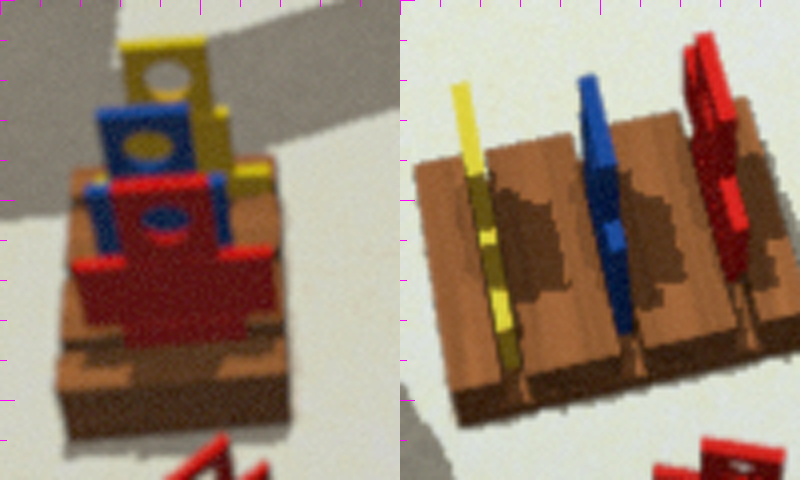

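View pics/stand.png

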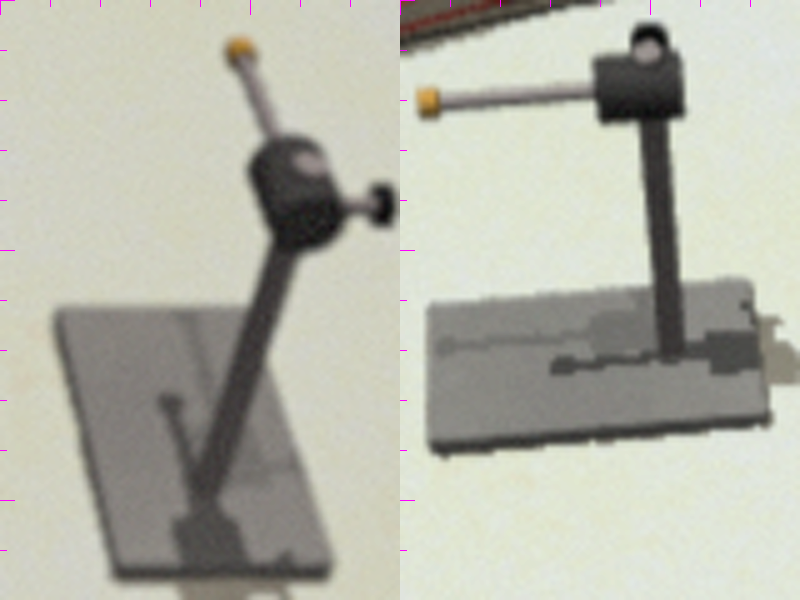

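The crops show that the rack's red shape is the full-size one: its 46 mm tab sits at scene crop (162,186), eye about (165,222). The stand's brass knob is at scene crop (240,48) and side crop (428,102). I fit the poses from these.

```bash
cat > fit.py <<'E'
import cv2,numpy as np
from rig import imaging
from scipy.optimize import least_squares
def proj(n,P):
    m=imaging.camera_model(n);T=np.linalg.inv(m["T"])
    K=np.array([[m["fx"],0,m["cx"]],[0,m["fy"],m["cy"]],[0,0,1]])
    return cv2.projectPoints(np.atleast_2d(P).astype(float),cv2.Rodrigues(T[:3,:3])[0],T[:3,3],K,np.array(m["dist"],float))[0][:,0]
def fit(obs,x0):
    # obs: (camera, local xyz mm, pixel)
    def r(p):
        c,s=np.cos(p[2]),np.sin(p[2]);out=[]
        for n in {o[0] for o in obs}:
            L=np.array([o[1] for o in obs if o[0]==n],float)/1e3;U=np.array([o[2] for o in obs if o[0]==n])
            out.append((proj(n,np.c_[p[0]+c*L[:,0]-s*L[:,1],p[1]+s*L[:,0]+c*L[:,1],L[:,2]])-U).ravel())
        return np.concatenate(out)
    f=least_squares(r,x0,loss="soft_l1");return f.x,np.round(f.fun,1)
E
python3 - <<'E'
from fit import *
A=lambda u,v:(160+u/4,150+v/4)
B=lambda u,v:(205+(u-400)/4,255+v/4)
C=lambda u,v:(350+u/5,130+v/5)
D=lambda u,v:(190+(u-400)/5,100+v/5)
rack=[("scene",(85,-60,45),A(57,388)),("scene",(85,60,45),A(290,375)),("scene",(-85,-60,45),A(72,172)),("scene",(-85,60,45),A(275,160)),
("side",(-85,-60,45),B(455,393)),("side",(-85,60,45),B(415,165)),("side",(85,60,45),B(745,98))]
red=[("scene",(4,-23,155),A(113,189)),("scene",(4,23,155),A(211,183)),("scene",(4,-50,105),A(77,271)),("scene",(4,50,105),A(275,258)),
("side",(-4,-23,155),B(698,36)),("side",(4,-23,155),B(712,36)),("side",(-4,-50,105),B(720,182)),("side",(4,-50,105),B(737,180))]
st=[("scene",(-65,-50,12),C(57,310)),("scene",(105,-50,12),C(112,570)),("scene",(105,50,12),C(330,560)),
("side",(-65,50,12),D(428,305)),("side",(-65,-50,12),D(432,440)),("side",(105,-50,12),D(768,418)),("side",(105,50,12),D(750,282)),
("scene",(-40,0,180),C(240,48)),("side",(-40,0,180),D(428,102)),("scene",(35,0,180),C(272,138)),("side",(35,0,180),D(597,90))]
for n,o,x in(("rack",rack,(.55,-.25,0)),("red",red,(.6,-.25,0)),("stand",st,(.6,.15,0))):
    p,r=fit(o,x);print(n,np.round(p,4),np.rad2deg(p[2]));print(r.reshape(-1,2).tolist())
E
```

```text
rack [ 0.5825 -0.2024  0.0992] 5.681862506735561
[[-0.4, -0.3], [-0.4, -0.3], [0.6, -1.8], [-0.8, 2.0], [-0.1, -0.2], [-0.6, -0.2], [-0.2, -1.4]]
red [ 0.6327 -0.1732  0.0656] 3.7581725017359897
[[2.1, 13.1], [3.0, 12.2], [-0.3, 3.9], [-0.2, 3.6], [8.2, 0.3], [8.0, 0.3], [6.9, -1.1], [7.8, -1.0]]
stand [ 0.5376  0.221  -0.0411] -2.352065577006162
[[-0.2, -0.5], [-1.5, 0.4], [-0.1, -0.5], [0.3, -0.8], [0.1, 0.5], [-0.5, 0.6], [-0.9, -1.1], [-0.6, -0.7], [0.5, 1.7], [-0.3, 2.0], [1.4, 5.7]]
```

```bash
python3 - <<'E'
from fit import *
A=lambda u,v:(160+u/4,150+v/4)
B=lambda u,v:(205+(u-400)/4,255+v/4)
C=lambda u,v:(350+u/5,130+v/5)
D=lambda u,v:(190+(u-400)/5,100+v/5)
red=[("scene",(4,-23,155),A(113,189)),("scene",(4,23,155),A(211,183)),("scene",(4,-50,105),A(77,271)),("scene",(4,50,105),A(275,258)),
("side",(-4,23,155),B(697,36)),("side",(4,23,155),B(713,34)),("side",(-4,-23,155),B(719,123)),("side",(4,-23,155),B(736,119)),("side",(4,-50,105),B(748,225)),("side",(4,-23,105),B(738,178))]
p,r=fit(red,(.63,-.2,.1));print("red",np.round(p,4),np.rad2deg(p[2]));print(r.reshape(-1,2).tolist())
st=[("scene",(-40,0,180),C(240,48)),("side",(-40,0,180),D(428,102)),("scene",(35,0,180),C(272,138)),("side",(35,0,180),D(597,90))]
p,r=fit(st,(.54,.22,0));print("pin",np.round(p,4),np.rad2deg(p[2]));print(r.reshape(-1,2).tolist())
c=lambda o:fit(o,(.5,0,0))
for n,o in(("car",[("scene",(0,0,20),(422*.7,318*.7)),("side",(0,0,20),(351*.7,340*.7))]),("beaker",[("scene",(0,0,85),(435*.7,415*.7)),("side",(0,0,85),(496*.7,300*.7))])):
    print(n,np.round(c(o)[0][:2],3))
E
```

```text
red [ 0.6351 -0.1899  0.0734] 4.20295106482756
[[-0.8, 1.3], [-0.9, 1.2], [-1.7, 0.1], [-0.6, -0.1], [-0.6, -0.8], [-0.2, -1.1], [-0.3, -0.6], [0.0, -0.5], [0.1, 0.5], [-0.9, -1.0]]
pin [ 0.536   0.2208 -0.0789] -4.52124267162115
[[0.1, 1.6], [0.4, 5.1], [-0.6, 0.2], [-1.2, 1.1]]
car [0.58  0.001]
beaker [ 0.804 -0.001]
```

>>> {"name": "drive_tool", "arguments": {
  "deltas": "87 20 17 10 0; 87 60 51 25 0; 87 100 85 38 -0.03; 87 140 119 38 -0.06; 87 180 152 38 -0.09; 87 220 186 38 -0.12; 87 260 220 38 -0.148; 87 300 254 38 -0.148; 87 340 288 38 -0.148; 87 380 321 38 -0.148; 87 420 355 38 -0.148; 87 450 380 38 -0.148"
}}

```text
time_s: 1.3
position: [0.5847, -0.2363, 0.2601]
tcp_rot: [[0.996, 0.088, -0.001], [0.088, -0.996, 0.0], [-0.001, -0.0, -1.0]]
force: [0.5, -1.0, 0.3]
opening: 1.002
grasp_force: 0.0
```

>>> {"name": "drive_tool", "arguments": {
  "deltas": "87 20 17 0 0; 87 32 27 0 0; 87 39 33 0 0; 87 39 33 0 0; 87 39 33 0 0; 87 39 33 0 0"
}}

```text
time_s: 1.9
position: [0.6216, -0.2063, 0.2606]
tcp_rot: [[0.996, 0.086, -0.001], [0.086, -0.996, -0.0], [-0.001, 0.0, -1.0]]
force: [-0.4, 0.2, -0.2]
opening: 1.0
grasp_force: 0.0
```

```bash
python3 - <<'E'
from fit import *
from rig import bot
s=bot.read_state();m=imaging.camera_model("wrist");i=imaging.capture("wrist")
print(s["time_s"],s["position"],np.round(s["tcp_rot"],3).tolist());print(np.round(m["T"],3).tolist(),m["fx"])
cv2.imwrite("pics/w1.png",cv2.resize(i[:,:,::-1],(800,600)))
p=[.6351,-.1925,.08]
R=lambda L:[p[0]+np.cos(p[2])*L[0]-np.sin(p[2])*L[1],p[1]+np.sin(p[2])*L[0]+np.cos(p[2])*L[1],L[2]]
print(proj("wrist",[R((x,y,.155)) for x in(-.004,.004) for y in(-.023,.023)])/.7)
C=lambda u,v:(350+u/5,130+v/5)
D=lambda u,v:(190+(u-400)/5,100+v/5)
st=[("scene",(-40,0,180),C(240,48)),("side",(-40,0,180),D(428,102)),("side",(35,0,180),D(597,90))]
q,r=fit(st,(.54,.22,0));print("pin",np.round(q,4),r)
E
```

```text
1.9 [ 0.62159986 -0.20633722  0.26059366] [[0.996, 0.086, -0.001], [0.086, -0.996, -0.0], [-0.001, 0.0, -1.0]]
[[0.085, -0.952, -0.295, 0.703], [-0.996, -0.081, -0.026, -0.2], [0.0, 0.296, -0.955, 0.422], [0.0, 0.0, 0.0, 1.0]] 352.37587983817224
[[412.52645041 278.38746811]
 [328.85248655 277.9775033 ]
 [412.76064763 264.19424996]
 [328.38881641 263.79751956]]
pin [ 0.5373  0.2226 -0.0254] [ 0.2  2.  -0.   0.3 -0.7  0. ]
```

View pics/w1.png

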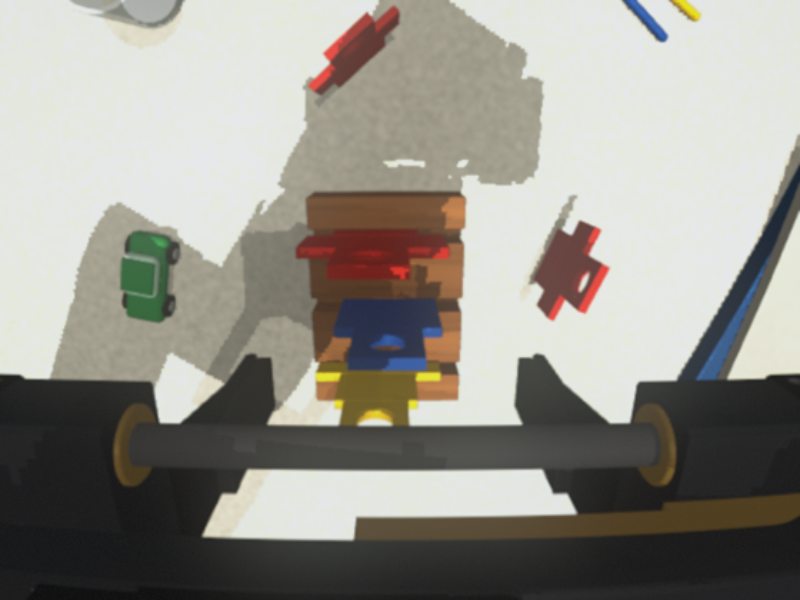

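The wrist view shows the red tab's top edge at (328–411, 263–277), which matches the prediction to about 1 px. I move over it and go down partway.

>>> {"name": "drive_tool", "arguments": {
  "deltas": "87 7 7 -10 0; 87 13 14 -30 0; 87 13 14 -55 0; 87 13 14 -75 0; 87 13 14 -80 0; 87 13 14 -80 0; 87 13 14 -80 0; 87 13 14 -80 0"
}}

```text
time_s: 2.75
position: [0.6365, -0.1915, 0.182]
tcp_rot: [[0.996, 0.088, 0.003], [0.088, -0.996, -0.001], [0.002, 0.001, -1.0]]
force: [0.1, 0.3, -0.4]
opening: 1.001
grasp_force: 0.0
```

>>> {"name": "drive_tool", "arguments": {
  "deltas": "87 -1 -1 -25 0; 87 -1 -1 -50 0; 87 -1 -1 -65 0; 87 -1 -1 -69 0; 87 -1 -1 -69 0; 60 -1 -1 -69 0; 40 -1 -1 -69 0; 36 -1 -1 -69 0; 36 -1 -1 -69 0; 36 -1 -1 -69 0; 36 -1 -1 -69 0; 36 -1 -1 -69 0"
}}

```text
time_s: 3.95
position: [0.6346, -0.192, 0.1116]
tcp_rot: [[0.996, 0.088, -0.0], [0.088, -0.996, 0.0], [-0.0, -0.0, -1.0]]
force: [-0.1, -0.2, -0.1]
opening: 0.527
grasp_force: 29.9
```

>>> {"name": "drive_tool", "arguments": {
  "deltas": "36 0 0 0 0; 36 0 0 0 0; 36 0 0 4 0; 36 0 0 10 0; 36 0 0 18 0; 36 0 0 28 0; 36 0 0 40 0; 36 0 0 40 0"
}}

```text
time_s: 4.75
position: [0.6363, -0.1928, 0.1544]
tcp_rot: [[0.996, 0.088, 0.005], [0.088, -0.996, -0.002], [0.005, 0.003, -1.0]]
force: [0.6, 0.8, -1.9]
opening: 0.524
grasp_force: 29.9
```

>>> {"name": "drive_tool", "arguments": {
  "deltas": "36 0 0 15 0; 36 0 0 35 0; 36 0 0 60 0; 36 0 0 85 0; 36 0 0 110 0; 36 0 0 130 0; 36 0 0 140 0; 36 0 0 140 0; 36 0 0 140 0; 36 0 0 140 0"
}}

```text
time_s: 5.75
position: [0.6337, -0.1917, 0.2899]
tcp_rot: [[0.996, 0.088, -0.003], [0.088, -0.996, 0.001], [-0.003, -0.002, -1.0]]
force: [0.6, 0.4, -0.7]
opening: 0.525
grasp_force: 29.9
```

>>> {"name": "drive_tool", "arguments": {
  "deltas": "36 -5 11 0 0; 36 -13 28 0 0; 36 -25 55 0 -0.02; 36 -40 88 0 -0.04; 36 -55 122 0 -0.06; 36 -70 156 0 -0.08; 36 -85 190 0 -0.1; 36 -100 224 0 -0.12; 36 -115 258 0 -0.12; 36 -130 292 0 -0.12; 36 -145 326 0 -0.12; 36 -160 355 0 -0.12"
}}

```text
time_s: 6.95
position: [0.4726, 0.1649, 0.291]
tcp_rot: [[1.0, -0.031, -0.002], [-0.031, -1.0, 0.0], [-0.002, -0.0, -1.0]]
force: [0.5, -0.9, -1.3]
opening: 0.525
grasp_force: 29.9
```

>>> {"name": "drive_tool", "arguments": {
  "deltas": "36 -13 28 0 0; 36 -22 48 0 0; 36 -26 58 0 0; 36 -27 61 0 0; 36 -27 61 0 0; 36 -27 61 0 0; 36 -27 61 0 0; 36 -27 61 0 0"
}}

```text
time_s: 7.75
position: [0.4481, 0.2232, 0.2915]
tcp_rot: [[0.999, -0.034, 0.0], [-0.034, -0.999, -0.0], [0.0, 0.0, -1.0]]
force: [-0.2, -1.4, -0.9]
opening: 0.527
grasp_force: 29.9
```

>>> {"name": "drive_tool", "arguments": {
  "deltas": "36 0 0 -12 0; 36 0 0 -30 0; 36 0 0 -55 0; 36 0 0 -80 0; 36 0 0 -105 0; 36 0 0 -122 0; 36 0 0 -129 0; 36 0 0 -129 0; 36 0 0 -129 0; 36 0 0 -129 0"
}}

```text
time_s: 8.75
position: [0.4485, 0.2241, 0.1636]
tcp_rot: [[0.999, -0.032, 0.002], [-0.032, -0.999, 0.001], [0.002, -0.001, -1.0]]
force: [0.6, 0.4, -1.1]
opening: 0.527
grasp_force: 29.9
```

```bash
python3 - <<'E'
from fit import *
from rig import bot
s=bot.read_state();print(s["time_s"],s["position"])
w,a,b=[imaging.capture(n) for n in("wrist","scene","side")]
k=5
pts=[[.537-.04,.2236,.18],[.572,.2217,.18],[s["position"][0],s["position"][1],s["position"][2]+.0184]]
for n in("scene","side","wrist"): print(n,proj(n,pts).round(1).tolist())
t=lambda i,x,y,w,h,k:np.clip(cv2.resize(i[y:y+h,x:x+w,::-1],None,fx=k,fy=k,interpolation=cv2.INTER_CUBIC)*1.5,0,255).astype(np.uint8)
cv2.imwrite("pics/p1.png",np.hstack([t(a,340,90,80,120,5),t(b,140,70,80,120,5)]))
cv2.imwrite("pics/p1w.png",cv2.resize(w[:,:,::-1],(800,600)))
E
```

```text
8.75 [0.44854779 0.22407994 0.16357681]
scene [[398.1, 141.5], [406.7, 163.1], [392.9, 128.2]]
side [[195.4, 120.7], [228.6, 118.1], [173.7, 122.0]]
wrist [[272.7, 181.6], [270.9, -14.0], [275.4, 286.1]]
```

View pics/p1.png

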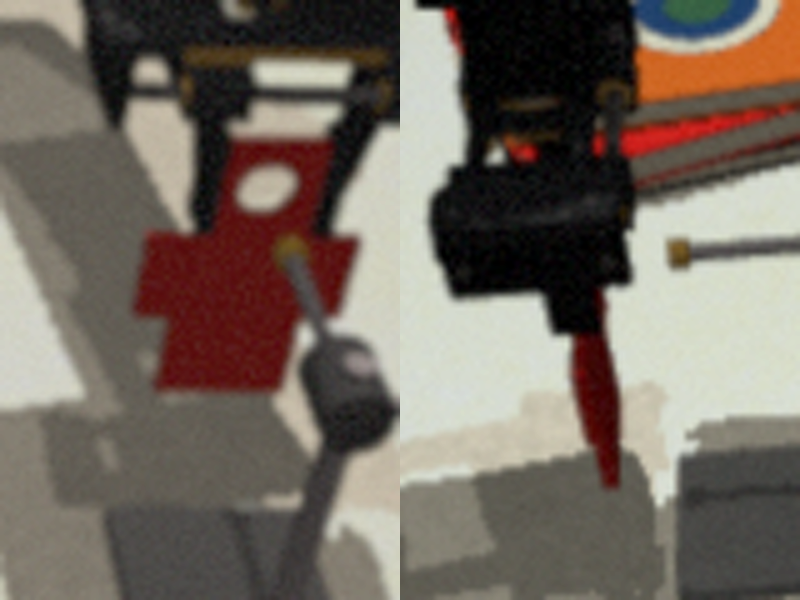

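View pics/p1w.png

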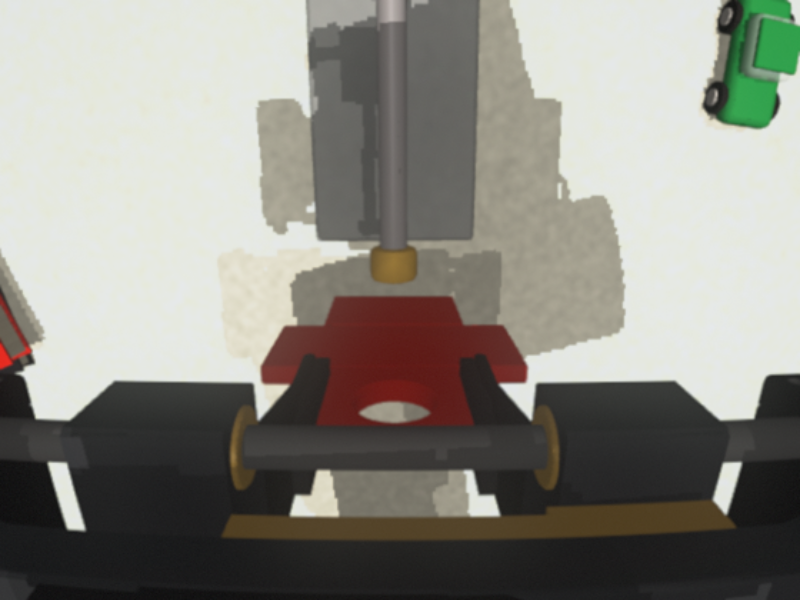

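The knob and eye agree to within about 2 mm in all three views, which is inside the 6 mm clearance. I nudge up 1 mm and 1 mm to -y, then slide on until past the knob.

>>> {"name": "drive_tool", "arguments": {
  "deltas": "36 2 -1 1 0; 36 6 -1 1 0; 36 12 -1 1 0; 36 18 -2 1 0; 36 25 -2 1 0; 36 32 -2 1 0; 36 39 -2 1 0; 36 46 -2 1 0; 36 53 -3 1 0; 36 60 -3 1 0; 36 62 -3 1 0; 36 62 -3 1 0"
}}

```text
time_s: 10.1
position: [0.51, 0.2209, 0.1635]
tcp_rot: [[0.999, -0.032, 0.0], [-0.032, -0.999, 0.0], [0.0, -0.0, -1.0]]
force: [-0.1, 0.0, -1.0]
opening: 0.525
grasp_force: 29.9
```

>>> {"name": "drive_tool", "arguments": {
  "deltas": "36 3 0 0 0; 36 9 0 0 0; 36 15 -1 0 0; 36 20 -1 0 0; 36 22 -1 0 0; 36 22 -1 0 0; 36 22 -1 0 0; 36 22 -1 0 0"
}}

```text
time_s: 10.9
position: [0.5313, 0.2199, 0.1635]
tcp_rot: [[0.999, -0.032, -0.001], [-0.032, -0.999, -0.0], [-0.001, 0.0, -1.0]]
force: [-0.6, 0.7, -0.6]
opening: 0.523
grasp_force: 29.9
```

No force showed while sliding on. I look, then lower.

```bash
python3 - <<'E'
from fit import *
w,a,b=[imaging.capture(n) for n in("wrist","scene","side")]
t=lambda i,x,y,w,h,k:np.clip(cv2.resize(i[y:y+h,x:x+w,::-1],None,fx=k,fy=k,interpolation=cv2.INTER_CUBIC)*1.5,0,255).astype(np.uint8)
cv2.imwrite("pics/p2.png",np.hstack([t(a,360,100,80,120,5),cv2.resize(w[150:420,160:400,::-1],(400,450))[:,:] if 0 else t(b,170,70,80,120,5)]))
E
```

```text
(no output)
```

View pics/p2.png

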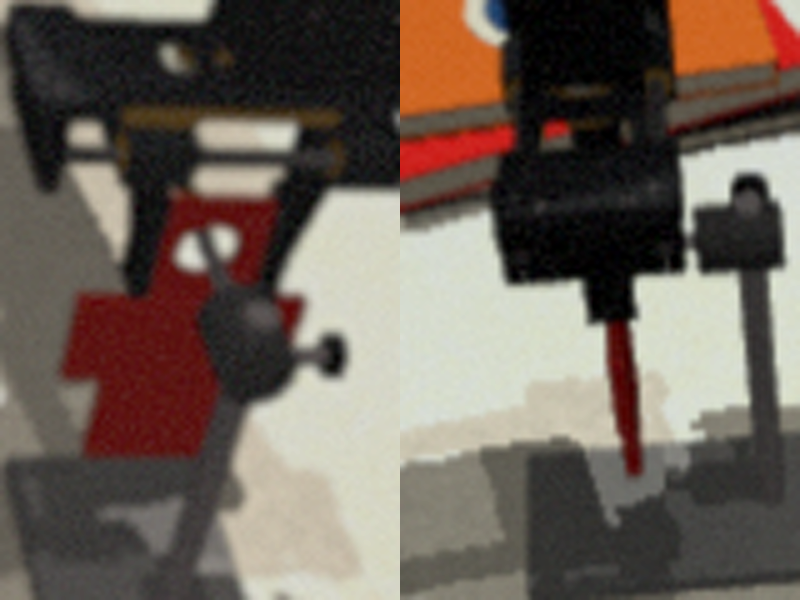

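>>> {"name": "drive_tool", "arguments": {
  "deltas": "36 0 0 -2 0; 36 0 0 -4 0; 36 0 0 -5 0; 36 0 0 -6 0; 36 0 0 -6 0; 36 0 0 -6 0; 36 0 0 -6 0"
}}

```text
time_s: 11.75
position: [0.5317, 0.2199, 0.1576]
tcp_rot: [[0.999, -0.032, 0.0], [-0.032, -0.999, 0.0], [0.0, -0.0, -1.0]]
force: [-0.2, 0.0, -1.6]
opening: 0.525
grasp_force: 29.9
```

The picture shows the pin threaded through the eye at scene crop (205,247), with the clamp to the right. I lower until the pin takes the weight.

>>> {"name": "drive_tool", "arguments": {
  "deltas": "36 0 0 -1 0; 36 0 0 -2 0; 36 0 0 -2 0; 36 0 0 -2 0"
}}

```text
time_s: 12.15
position: [0.5316, 0.2199, 0.1555]
tcp_rot: [[0.999, -0.032, -0.0], [-0.032, -0.999, -0.0], [-0.0, 0.0, -1.0]]
force: [-0.0, -0.1, -1.4]
opening: 0.52
grasp_force: 29.9
```

>>> {"name": "drive_tool", "arguments": {
  "deltas": "36 0 0 -1 0; 36 0 0 -1 0; 36 0 0 -1 0"
}}

```text
time_s: 12.45
position: [0.5316, 0.2199, 0.1545]
tcp_rot: [[0.999, -0.032, -0.0], [-0.032, -0.999, 0.0], [-0.0, -0.0, -1.0]]
force: [-0.2, -0.8, -1.1]
opening: 0.524
grasp_force: 29.9
```

>>> {"name": "drive_tool", "arguments": {
  "deltas": "36 0 0 -1 0; 36 0 0 -1 0; 36 0 0 -1 0"
}}

```text
time_s: 12.75
position: [0.5316, 0.2199, 0.1535]
tcp_rot: [[0.999, -0.032, -0.0], [-0.032, -0.999, -0.0], [-0.0, 0.0, -1.0]]
force: [-0.3, 0.2, -0.2]
opening: 0.523
grasp_force: 29.9
```

>>> {"name": "drive_tool", "arguments": {
  "deltas": "36 0 0 -0.5 0; 36 0 0 -0.5 0; 36 0 0 -0.5 0"
}}

```text
time_s: 13.05
position: [0.5316, 0.2199, 0.153]
tcp_rot: [[0.999, -0.032, -0.0], [-0.032, -0.999, 0.0], [-0.0, -0.0, -1.0]]
force: [-1.0, 0.4, -1.4]
opening: 0.522
grasp_force: 29.9
```

>>> {"name": "drive_tool", "arguments": {
  "deltas": "36 0 0 -1 0; 36 0 0 -1 0; 36 0 0 -1 0"
}}

```text
time_s: 13.35
position: [0.5318, 0.22, 0.1523]
tcp_rot: [[0.999, -0.032, 0.0], [-0.032, -0.999, 0.0], [0.0, -0.0, -1.0]]
force: [0.5, -0.6, 1.0]
opening: 0.522
grasp_force: 29.9
```

>>> {"name": "drive_tool", "arguments": {
  "deltas": "36 0 0 -1 0; 36 0 0 -1 0; 36 0 0 -1 0"
}}

```text
time_s: 13.65
position: [0.5319, 0.22, 0.1521]
tcp_rot: [[0.999, -0.032, 0.001], [-0.032, -0.999, 0.0], [0.001, -0.0, -1.0]]
force: [-1.1, -0.2, 6.4]
opening: 0.524
grasp_force: 29.9
```

The pin bears the shape (6.4 N). I back off 1 mm, open slowly, wait, then withdraw straight up.

>>> {"name": "drive_tool", "arguments": {
  "deltas": "36 0 0 1 0; 36 0 0 1 0; 46 0 0 1 0; 47 0 0 1 0; 49 0 0 1 0; 52 0 0 1 0; 56 0 0 1 0; 62 0 0 1 0; 70 0 0 1 0; 80 0 0 1 0; 80 0 0 1 0; 80 0 0 1 0"
}}

```text
time_s: 14.85
position: [0.5316, 0.2199, 0.1521]
tcp_rot: [[0.999, -0.032, 0.0], [-0.032, -0.999, 0.0], [0.0, -0.0, -1.0]]
force: [0.2, -0.2, 0.4]
opening: 0.905
grasp_force: 0.0
```

>>> {"name": "drive_tool", "arguments": {
  "deltas": "80 0 0 5 0; 80 0 0 12 0; 80 0 0 22 0; 80 0 0 35 0; 80 0 0 50 0; 80 0 0 68 0; 80 0 0 90 0; 80 0 0 115 0; 80 0 0 140 0; 80 0 0 150 0; 80 0 0 150 0; 80 0 0 150 0"
}}

```text
time_s: 16.05
position: [0.531, 0.2198, 0.3016]
tcp_rot: [[0.999, -0.032, -0.001], [-0.032, -0.999, -0.0], [-0.001, 0.0, -1.0]]
force: [-0.6, -0.0, -0.7]
opening: 0.922
grasp_force: 0.0
```

>>> {"name": "drive_tool", "arguments": {
  "deltas": "80 0 0 0 0; 80 0 0 0 0; 80 0 0 0 0; 80 0 0 0 0; 80 0 0 0 0; 80 0 0 0 0; 80 0 0 0 0; 80 0 0 0 0; 80 0 0 0 0; 80 0 0 0 0; 80 0 0 0 0; 80 0 0 0 0"
}}

```text
time_s: 17.25
position: [0.5316, 0.2199, 0.3021]
tcp_rot: [[0.999, -0.032, 0.0], [-0.032, -0.999, 0.0], [0.0, -0.0, -1.0]]
force: [0.4, 0.2, -0.2]
opening: 0.922
grasp_force: 0.0
```

```bash
python3 - <<'E'
from fit import *
from rig import bot
f=lambda:[imaging.capture(n) for n in("scene","side")]
s=[]
for _ in range(8): s.append(f())
for j in(0,1): print([round(float(np.abs(x[j].astype(float)-s[0][j])[100:200,170:430].mean()),2) for x in s])
a,b=s[-1]
t=lambda i,x,y,w,h,k:np.clip(cv2.resize(i[y:y+h,x:x+w,::-1],None,fx=k,fy=k,interpolation=cv2.INTER_CUBIC)*1.5,0,255).astype(np.uint8)
cv2.imwrite("pics/p3.png",np.hstack([t(a,360,100,80,120,5),t(b,170,70,80,120,5)]))
print(bot.read_state()["time_s"])
E
```

```text
[0.0, 1.36, 1.36, 1.37, 1.37, 1.36, 1.36, 1.37]
[0.0, 1.08, 1.09, 1.09, 1.09, 1.08, 1.09, 1.09]
18.05
```

View pics/p3.png

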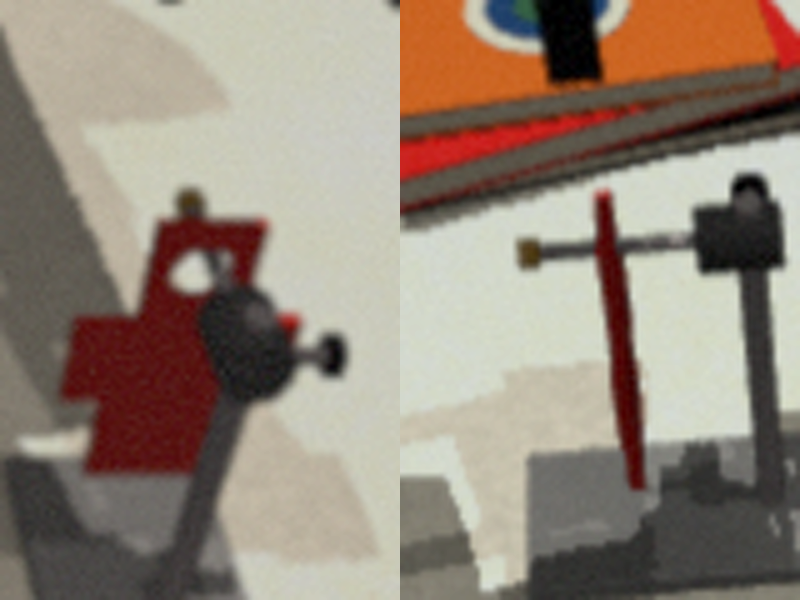

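The shape hangs on the pin between the knob (side crop 530,252) and the clamp (735,235), upright and not visibly moving. I wait a little longer, then hand in.

>>> {"name": "drive_tool", "arguments": {
  "deltas": "80 0 0 0 0; 80 0 0 0 0; 80 0 0 0 0; 80 0 0 0 0; 80 0 0 0 0; 80 0 0 0 0; 80 0 0 0 0; 80 0 0 0 0; 80 0 0 0 0; 80 0 0 0 0; 80 0 0 0 0; 80 0 0 0 0"
}}

```text
time_s: 19.25
position: [0.5316, 0.2199, 0.3021]
tcp_rot: [[0.999, -0.032, 0.0], [-0.032, -0.999, -0.0], [0.0, 0.0, -1.0]]
force: [0.1, 0.4, 0.6]
opening: 0.92
grasp_force: 0.0
```

>>> {"name": "drive_tool", "arguments": {
  "deltas": "80 0 0 0 0; 80 0 0 0 0; 80 0 0 0 0; 80 0 0 0 0; 80 0 0 0 0; 80 0 0 0 0; 80 0 0 0 0; 80 0 0 0 0; 80 0 0 0 0; 80 0 0 0 0; 80 0 0 0 0; 80 0 0 0 0"
}}

```text
time_s: 20.45
position: [0.5316, 0.2199, 0.3021]
tcp_rot: [[0.999, -0.032, 0.0], [-0.032, -0.999, 0.0], [0.0, -0.0, -1.0]]
force: [0.6, -0.1, 0.1]
opening: 0.917
grasp_force: 0.0
```

>>> {"name": "drive_tool", "arguments": {
  "deltas": "80 0 0 0 0; 80 0 0 0 0; 80 0 0 0 0; 80 0 0 0 0; 80 0 0 0 0; 80 0 0 0 0; 80 0 0 0 0; 80 0 0 0 0; 80 0 0 0 0; 80 0 0 0 0; 80 0 0 0 0; 80 0 0 0 0"
}}

```text
time_s: 21.65
position: [0.5316, 0.2199, 0.3021]
tcp_rot: [[0.999, -0.032, 0.0], [-0.032, -0.999, -0.0], [0.0, 0.0, -1.0]]
force: [0.5, 0.1, -0.3]
opening: 0.918
grasp_force: 0.0
```

```bash
python3 -c "
from rig import bot
print(bot.hand_in())"
```

```text
the job is handed in; nothing more can be done
None
```

The red shape hangs by its eye on the pin between knob and clamp, with no motion seen in the last pictures; the job was handed in at about 22 s, and no verdict was returned.

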